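# Hang the bread shelf and fill it with a neat row

### The job

Hang the loose slatted shelf on the counter-top bread stand: hook the claws of its two end brackets into the top two slots of both uprights and press it down until it is fully home and level. Then set the three square rye loaves from the cooling rack on it, upright, square to the shelf and side by side in one straight row midway between its back stop and its front edge, with gaps of about a finger's width (15 mm) at most. Leave the round bun, the round loaf, the jar and the bottle where they stand.

Things in the scene. Friction and masses are not known exactly. Their poses are not given: they have to be found in the camera images.
- stand: Fixed grey and black steel bread stand, 264 mm wide, 241 mm tall. Origin at counter level midway between its two slotted uprights, in the plane of their front faces; x from its front (robot side) to its back, y along its width, z up. Feet (20 mm tall) and bottom deck (top z = 20) reach forward to x = -100 mm. Shelf fully home: the shelf's origin is at x -70, y 0, z +120 mm here, axes parallel.
- upright_a (a point): Foot of one upright's front face (stand x = 0, y = +115 mm, z = 0; axes as the stand). Hollow post 34 mm wide (y), 28 mm deep, 241 mm tall; between the posts is open air above z = 70 mm. Front wall 4 mm thick (x 0 to 4), 21 mm hollow behind it. Four slots, 10 mm wide (y), 26 mm tall, on the post's middle line, lower edges at z = 40, 90, 140, 190 mm.
- upright_b (a point): The same for the other upright, at stand y = -115 mm.
- shelf: Loose shelf, about 0.55 kg: oak deck and back stop between two black end brackets with claws. Starts upright on the counter, standing on the brackets' lower edges (z = 0). Origin: centre of the underside; x from front edge to claw side, y along its length. 235 mm long, x from -70 (front) to +70 mm (brackets' back edges; claws reach on to x = 81). Mass centre about x = 15, z = 65 mm.
- back_stop (a point): Middle of the shelf's back stop, on its top edge (shelf x = 63, z = 122 mm; axes as the shelf). An upright oak board 10 mm thick (x), 225 mm long (y), rising 34 mm above the deck, open on both faces: a sound place to grip from above, and to press down on.
- deck (a point): Centre of the deck's top face (shelf x = -6, y = 0, z = 88 mm; axes as the shelf). The deck is 128 mm deep (x) and 225 mm long (y), 12 mm thick, open at the front and ends; its back edge meets the back stop's face.
- claws_a (a point): Back edge of one end bracket (shelf x = 70, y = +115, z = 0; axes as the shelf). Bracket: 5 mm plate, 88 mm tall. Its two claws point to +x: necks 5 mm wide (y), 9 mm tall, undersides at z = 20 and 70 mm, ending in a 5 mm thick lip that hangs 10 mm below the neck, to x = +11 mm. The gap from bracket edge to lip is 4.3 mm at the neck, 5.3 at the tip.
- claws_b (a point): The same for the other bracket (y = -115 mm). To hook: hold the shelf level, about 13.5 mm above home height (claws then have 3 mm to spare above and below in the slots, 2.5 mm each side), move it back until the brackets meet the uprights, push straight down until the necks sit on the slots' lower edges. Friction may hold it up until pressed with 5 to 20 N.
- cooling_rack: Fixed wire cooling rack, 210 x 210 mm, flat top 22 mm above the counter; origin at the centre of its underside. The three square loaves and the bun stand on it, about 56 mm either way from its centre, in any order.
- loaf0: Square rye tin loaf, firm crust, 64 x 64 mm, 60 mm tall, about 0.22 kg; origin at the centre of its underside, z up, x and y along its sides. One of three alike.
- loaf1: Second square rye loaf, same as loaf0.
- loaf2: Third square rye loaf, same as loaf0.
- bun: Bystander: round bun, 70 mm across, 45 mm tall, on the cooling rack; origin at the centre of its underside. Stays where it is.
- boule: Bystander: round dark loaf, 86 mm across, 57 mm tall, on the bottom deck of the stand; origin at the centre of its underside. Stays where it is.
- jar: Bystander: amber glass jar with a metal lid, 64 mm across, 105 mm tall, on the counter near the robot; origin at the centre of its underside. Stays where it is.
- bottle: Bystander: green glass bottle, 60 mm across, 160 mm tall, on the counter near the robot; origin at the centre of its underside. Stays where it is.
Mind the look-alikes: they are no part of the job. What is shaped like the loaf0 but turquoise or yellow is not meant.

How it is judged (in metres and radians):
On the way:
1. the shelf hangs in the top slots of both uprights, fully home and level (z of shelf in the frame of stand between 0.1165 and 0.1235 m and x of shelf in the frame of stand between -0.074 and -0.066 m and y of shelf in the frame of stand between -0.006 and 0.006 m and angle between the x axis of shelf and the x axis of stand, either way round below 0.05 rad and angle between shelf's own z axis and vertical below 0.05 rad), for 0.2 s.
At the end, for the whole second after the job is handed in: Shelf home in the top slots (3.5 mm in height, 4 in depth, 6 sideways; 0.05 rad); loaves upright on its deck, at rest, square to it within 0.14 rad, within 16 mm of its middle line (x = -6 mm), outermost centres at most 168 mm apart; bun, round loaf, jar, bottle within 30 mm of their starts (all of step 1 and z of loaf0 in the frame of shelf between 0.083 and 0.093 m and x of loaf0 in the frame of shelf between -0.022 and 0.01 m and y of loaf0 in the frame of shelf between -0.112 and 0.112 m and angle between each of loaf0, loaf1, loaf2's own z axis and vertical below 0.08 rad and linear speed of each of loaf0, loaf1, loaf2, shelf below 0.02 m/s and (angle between the x axis of loaf0 and the x axis of shelf, either way round below 0.14 rad or angle between the x axis of loaf0 and the y axis of shelf, either way round below 0.14 rad) and z of loaf1 in the frame of shelf between 0.083 and 0.093 m and x of loaf1 in the frame of shelf between -0.022 and 0.01 m and y of loaf1 in the frame of shelf between -0.112 and 0.112 m and (angle between the x axis of loaf1 and the x axis of shelf, either way round below 0.14 rad or angle between the x axis of loaf1 and the y axis of shelf, either way round below 0.14 rad) and z of loaf2 in the frame of shelf between 0.083 and 0.093 m and x of loaf2 in the frame of shelf between -0.022 and 0.01 m and y of loaf2 in the frame of shelf between -0.112 and 0.112 m and (angle between the x axis of loaf2 and the x axis of shelf, either way round below 0.14 rad or angle between the x axis of loaf2 and the y axis of shelf, either way round below 0.14 rad) and horizontal distance between loaf0 and loaf1 below 0.168 m and horizontal distance between each of loaf0, loaf1 and loaf2 below 0.168 m and distance of each of bun, boule, jar, bottle from where it was at the start of the episode below 0.03 m); the robot touches nothing.
It fails at once if a bystander (bun, round loaf, jar or bottle) is shifted more than 30 mm or tipped over (distance of any of bun, boule, jar, bottle from where it was at the start of the episode above 0.03 m or angle between any of bun, boule, jar, bottle's own z axis and vertical above 0.5 rad).
It fails at once if a square loaf is tipped over or upset (angle between any of loaf0, loaf1, loaf2's own z axis and vertical above 0.7 rad).
It also fails if it takes over 72 s, if anything falls off the work surface, if the arm or the gripper's body presses on something with over 40 N, if the wrist force passes 120 N, or if a joint passes its speed limit or range.

### The arm

A 6-joint arm with a two-finger parallel gripper is mounted at the origin on the work surface. World frame = base frame: x ahead of the robot, y to its left, z up, the work surface at z = 0. Lengths are in mm, angles in rad, forces in N, time in s.
With the tool pointing down it reaches from about 325 to 750 mm from the base axis. Payload 7.6 kg.
Tool frame: the origin (TCP) lies midway between the tips of the shut fingers; the grasp point (between the pads) lies 19 mm behind it; z points along the fingers, y is the line along which they close (so a half turn about z gives the same grasp; the last joint's range is limited). The gripper opens to 85 mm and grips with 20 to 120 N. Pads are 22 mm wide; open, the fingers measure 114 mm over their backs; the gripper's body (76 mm by 85 mm) begins 54 mm behind the grasp point. The pads swing forward as they close: fully open they stand 13 mm farther back than shut.
Start: joints at [-1.209, 0.052, 1.401, -0, 1.689, -0.07], TCP at [219.743, -476.825, 195.123] pointing down, gripper open.
Joint ranges: [-2.9, 2.9], [-0.91, 2.17], [0.12, 2.37], [-1.06, 4.2], [0.26, 2.73], [-2.93, 2.93]. Speed limits (rad/s): [2.57, 2.57, 3.01, 3.14, 3.14, 3.14].

### API

Orientations are given as a unit quaternion [w, x, y, z].
In Python, from station import arm gives the robot as it stands. The module is installed in compiled form; this text tells all that it offers.
- The arm moves only by the tool step_arm, never from a script. Its argument "steps" is text: rows parted by semicolons, each of 4 numbers parted by spaces: the shift along the tool's x, y, z in m, then the turn about the tool's z in degrees. In form: tx ty tz roll; .... A call has 1 to 5 rows; each row shifts and turns the commanded pose from where the row before left it, along the tool's axes as they then stand; what a row does not reach is not made up. A row lasts 1/8 s, in which the tool goes at most 62.5 mm and 10.7 degrees, less where a joint would pass 70% of its speed; a pose out of reach is approached as far as the arm can. A call is refused whole if a number of a shift passes 0.0625 or a number of a turn 10.7, either way. A call with a gripper value outside its range is refused whole. "jaw" is the gripper's target within -1 to 1 (fully open at 1, half-way at 0, shut at -1), set as the call begins (left out, the last holds). The fingers move at their own pace and stop on an object; the grip force is fixed at half the most. Time passes only in rows, so rows that do not move let the fingers close. It gives the time, the measured TCP pose, the force, the opening and the grip force at its end, in the units of the state.
- arm.state(): the state, without advancing time (a new reading comes with each control period).
- arm.get_image(name): name is "scene" or "top" or "wrist"; returns the picture (400x640x3 uint8, blue, green, red); there is no depth.
- arm.camera_params(name): a dict with "fx", "fy", "cx", "cy" (pixels), "origin" and "orientation" of the camera in the world. Camera axes: x right, y down, z forward; pixel columns grow to the right and rows downward; lengths in mm; the calibration is good to about 2 mm. The wrist camera is an equidistant fisheye: a pixel r from the principal point sees the ray r / f radians off the axis. A picture is of the moment at which its call begins: read the wrist's pose just before it. camera_params takes no time and is no camera call; for the wrist camera it gives the pose at the moment of the call.
- arm.job_done(): hands the job in; it is judged then, once.
The state is a dict: "time_s": time; "q": joint angles; "qd": joint speeds; "effort": joint torques, N m; "tcp_pos": TCP position; "eef_rot": TCP orientation; "force": force on the tool from outside, world axes, zero at the start; "moment": the same for the moment, N m; "opening": finger opening in mm; "grasp_force": force on a finger pad.
Only numpy, scipy, OpenCV 4.12 (cv2) and the standard library are available. Lean on these libraries where they do the work, as an engineer would, in place of code of your own. Each camera call takes 0.05 s, during which the arm holds its last target. There are 200 camera calls.

## Working session

There is one attempt and no reset: what is moved stays moved. The work goes in short steps, Python scripts to look and compute and a tool call to move; the robot and the scene stay as the last step left them, time stands still between calls to the robot, and variables do not carry over. Pictures are saved under pics/ and viewed, at most 10 in all, crops included, and the job is handed in when it is done.

Besides the shell and the picture viewer there is one more tool, called after ">>>" as a command line: name --argument value ..., lists and objects as JSON in quotes. step_arm: Moves the arm, as the interface text tells. Its arguments: {"type":"object","properties":{"steps":{"type":"string"},"jaw":{"type":"number"}},"required":["steps"]}

```bash
mkdir -p pics; python3 - <<'E'
from station import arm
import cv2
for n in ("scene","top"):
    im=arm.get_image(n); cv2.imwrite(f"pics/{n}0.png",im); p=arm.camera_params(n); print(n,p)
s=arm.state(); print(s)
E
```

```text
scene {'fx': 473.1056122720924, 'fy': 473.1056122720924, 'cx': 318.0466852593149, 'cy': 194.5770947331283, 'origin': array([1479.67013339,  765.50874204,  917.61757096]), 'orientation': array([-0.20711994,  0.39272961,  0.78857785, -0.42545241])}
top {'fx': 419.03324708780144, 'fy': 419.03324708780144, 'cx': 319.98030389706196, 'cy': 194.63327989102658, 'origin': array([ 295.31030805,    5.81103876, 1185.00197144]), 'orientation': array([-0.07205923,  0.71047972, -0.69630086,  0.07204968])}
{'time_s': 0.1, 'q': array([-1.20929158e+00,  5.27675693e-02,  1.40161027e+00,  4.53308429e-06,
        1.68859890e+00, -7.02775149e-02]), 'qd': array([ 1.21734420e-03, -7.15227445e-05, -1.79750006e-03, -7.10826980e-04,
       -1.49737686e-03, -1.78416929e-04]), 'effort': array([ 2.12154417e-03, -3.82584143e+01, -3.60983384e+01,  3.21853759e-05,
        4.77064619e-03,  3.20160802e-05]), 'tcp_pos': array([ 219.62887688, -476.50666073,  194.36645913]), 'eef_rot': array([-6.85045128e-04,  9.76785595e-01,  2.14218167e-01, -9.81878606e-05]), 'force': array([0.10538654, 0.69138824, 0.00664066]), 'moment': array([-0.00608233,  0.00782885,  0.03507667]), 'grasp_force': 0.0, 'opening': 85.34194694690727}
```

View pics/top0.png

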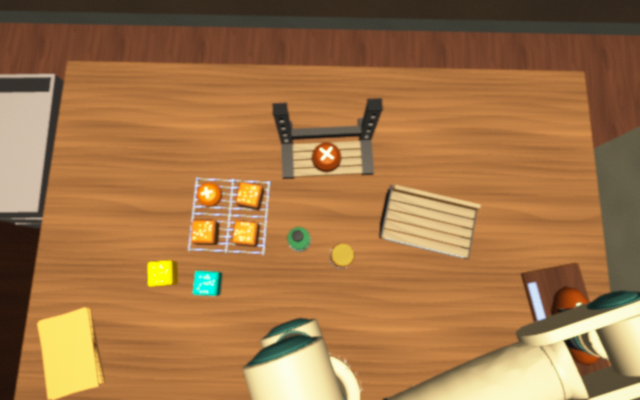

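View pics/scene0.png

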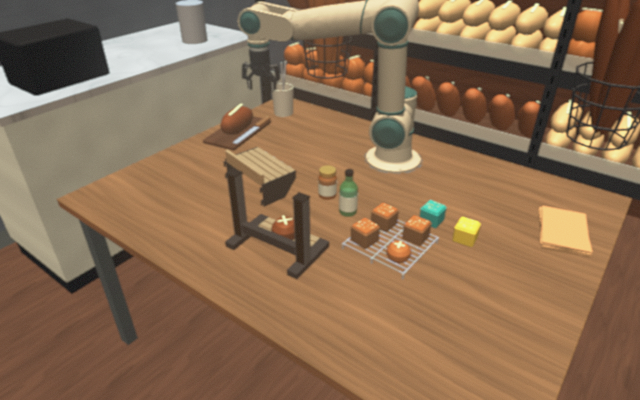

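```bash
python3 - <<'E'
import cv2
im=cv2.imread("pics/top0.png")
def crop(im,x,y,w,h,s,f):
    c=cv2.resize(im[y:y+h,x:x+w],None,fx=s,fy=s,interpolation=cv2.INTER_CUBIC)
    for i in range(x-x%20+20,x+w,20): cv2.putText(c,str(i),((i-x)*s,10),0,.35,(255,255,255),1); cv2.line(c,((i-x)*s,12),((i-x)*s,18),(255,255,255),1)
    for i in range(y-y%20+20,y+h,20): cv2.putText(c,str(i),(0,(i-y)*s),0,.35,(255,255,255),1)
    cv2.imwrite(f,c)
crop(im,270,90,216,170,3,"pics/a.png")   # placeholder scale
crop(im,265,90,220,172,3,"pics/a.png")
crop(im,180,90,305,175,2,"pics/b.png")
a=cv2.resize(im[92:182,265:390],None,fx=6,fy=6,interpolation=cv2.INTER_CUBIC)
sc=cv2.imread("pics/scene0.png")
# composite: stand(top) + shelf(top)
import numpy as np
def C(im,x,y,w,h,s):
    c=cv2.resize(im[y:y+h,x:x+w],None,fx=s,fy=s,interpolation=cv2.INTER_CUBIC)
    for i in range(-(-x//10)*10,x+w,10):
        cv2.line(c,((i-x)*s,0),((i-x)*s,6 if i%50 else 14),(255,255,255),1)
    for i in range(-(-y//10)*10,y+h,10):
        cv2.line(c,(0,(i-y)*s),(6 if i%50 else 14,(i-y)*s),(255,255,255),1)
    return c
A=C(im,180,90,130,100,0+3); 
cv2.imwrite("pics/c1.png",np.vstack([np.hstack([C(im,265,90,130,95,3),C(im,375,175,130,95,3)]),np.hstack([C(im,180,170,130,95,3),C(sc,220,145,130,95,3)])]))
print(780,570)
E
```

```text
780 570
```

View pics/c1.png

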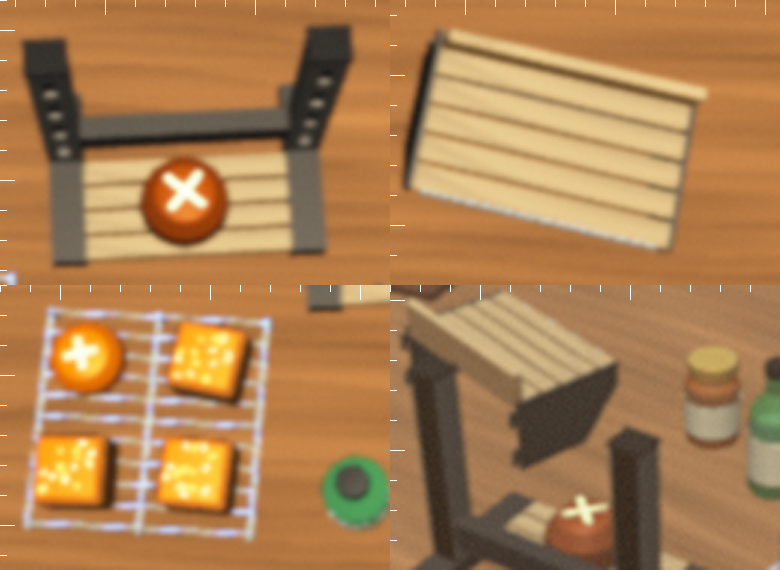

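```bash
cat > h.py <<'E'
import numpy as np
from scipy.spatial.transform import Rotation as R
from scipy.optimize import least_squares
TOP={'f':419.03324708780144,'c':(319.98030389706196,194.63327989102658),'o':np.array([295.31030805,5.81103876,1185.00197144]),'q':[-0.07205923,0.71047972,-0.69630086,0.07204968]}
SC={'f':473.1056122720924,'c':(318.0466852593149,194.5770947331283),'o':np.array([1479.67013339,765.50874204,917.61757096]),'q':[-0.20711994,0.39272961,0.78857785,-0.42545241]}
def rot(q): return R.from_quat([q[1],q[2],q[3],q[0]])
def cam(d): return {'f':d['fx'],'c':(d['cx'],d['cy']),'o':np.array(d['origin']),'q':d['orientation']}
def proj(c,P,fish=False):
    p=rot(c['q']).inv().apply(np.atleast_2d(P)-c['o'])
    r=np.hypot(p[:,0],p[:,1]); k=np.arctan2(r,p[:,2])/np.maximum(r,1e-9) if fish else 1/p[:,2]
    return np.c_[c['f']*k*p[:,0]+c['c'][0],c['f']*k*p[:,1]+c['c'][1]]
def W(pose,P):
    x,y,a=pose[:3]; P=np.atleast_2d(np.array(P,float)); c,s=np.cos(a),np.sin(a)
    return np.c_[x+c*P[:,0]-s*P[:,1],y+s*P[:,0]+c*P[:,1],P[:,2]+(pose[3] if len(pose)>3 else 0)]
def fit(obs,p0):
    "obs: list of (cam,P,uv,fish)"
    f=lambda p: np.concatenate([(proj(c,W(p,P),fi)-np.array(uv)).ravel() for c,P,uv,fi in obs])
    r=least_squares(f,p0,loss='soft_l1',x_scale=[100,100,1][:len(p0)]+[100]*(len(p0)-3)); return r.x,f(r.x).reshape(-1,2)
def ray(c,uv,z,fish=False):
    x=(np.array(uv,float)-c['c'])/c['f']; r=np.hypot(*x)
    d=np.array([*x*(np.sin(r)/r),np.cos(r)]) if fish else np.array([*x,1])
    d=rot(c['q']).apply(d); return c['o']+d*(z-c['o'][2])/d[2]
E
python3 - <<'E'
from h import *
np.set_printoptions(precision=2,suppress=True)
u=lambda L,px,py,ox,oy:[(ox+(a-px)/3,oy+(b-py)/3) for a,b in L]
P=[(-100,132,20),(-100,98,20),(-100,-98,20),(-100,-132,20)]+[(2,115,z) for z in(203,153,103,53)]+[(2,-115,z) for z in(203,153,103,53)]+[(28,132,241),(28,98,241),(28,-98,241),(28,-132,241)]
uv=u([(54,265),(87,262),(293,252),(326,249),(50,94),(54,116),(60,134),(65,153),(320,80),(316,102),(310,122),(305,142),(22,42),(66,40),(308,28),(350,25)],0,0,265,90)
p,r=fit([(TOP,P,uv,False)],[600,0,0]);print("stand",p);print(r.T)
P=[(68,112.5,122),(68,-112.5,122),(58,-112.5,122),(-70,117.5,88),(-70,-117.5,88)]
uv=u([(450,30),(708,90),(705,100),(412,188),(672,249)],390,0,375,175)
p,r=fit([(TOP,P,uv,False)],[400,-300,-.2]);print("shelf",p,"backstop",W(p,[63,0,122]));print(r.T)
P=[(105,105,22),(105,-105,22),(-105,-105,22),(-105,105,22)]
p,r=fit([(TOP,P,u([(50,310),(270,322),(252,538),(25,525)],0,285,180,170),False)],[400,300,0]);print("rack",p);print(r.T)
for n,L in dict(A=[(180,322),(247,335),(238,395),(170,382)],B=[(40,437),(106,437),(104,502),(36,502)],C=[(164,438),(233,442),(228,505),(160,498)]).items():
    p,r=fit([(TOP,[(32,32,82),(32,-32,82),(-32,-32,82),(-32,32,82)],u(L,0,285,180,170),False)],[400,300,0]);print(n,p);print(r.T)
for n,q,z in(("jar",(343,255),105),("bottle",(298,237),160)): print(n,ray(TOP,q,z))
E
```

```text
stand [690.98  -6.99   0.08]
[[-0.74  0.14 -0.26  0.56 -0.44 -0.07 -0.51 -0.75  1.87  0.77  0.54  0.16
   0.04 -0.51 -0.02  0.02]
 [ 0.21  0.57  0.26  0.63 -0.7  -0.81 -0.21 -0.49 -0.8  -0.71 -0.6  -1.04
   0.88  0.83  0.69  0.97]]
shelf [ 454.66 -283.11   -0.21] backstop [[ 516.26 -296.32  122.  ]]
[[ 0.24 -0.17  0.23 -1.48  0.63]
 [ 0.1  -0.39 -0.01 -0.09  0.35]]
rack [471.22 259.93  -0.03]
[[ 0.08  0.06  0.1  -0.24]
 [-1.12 -1.22  0.91  1.08]]
A [520.53 197.26  -0.11]
[[-0.12  0.93  0.1  -0.87]
 [-0.98 -2.25  0.89  2.1 ]]
B [418.44 312.5    0.02]
[[-0.92  1.21  0.77 -0.98]
 [-1.26 -1.37  1.15  1.26]]
C [419.39 202.94  -0.02]
[[-0.34  0.72  0.56 -1.11]
 [-1.7  -1.96  1.22  2.45]]
jar [362.56 -53.89 105.  ]
bottle [400.59  59.62 160.  ]
```

```bash
cat > go.py <<'E'
import sys
from h import *
from station import arm
def go(x,y,z,yx,wp=None):
    "yx: world angle (deg) of tool x. prints rows"
    s=arm.state(); p=s['tcp_pos']; Rm=rot(s['eef_rot']).as_matrix(); a=np.degrees(np.arctan2(Rm[1,0],Rm[0,0]))
    d=np.array([x,y,z])-p; da=(yx-a+180)%360-180
    n=int(max(np.ceil(np.linalg.norm(d)/60),np.ceil(abs(da)/10.5),1)); out=[]
    for i in range(n):
        b=np.radians(a+da*i/n); c,sn=np.cos(b),np.sin(b); q=d/n
        out.append("%.4f %.4f %.4f %.1f"%((q[0]*c+q[1]*sn)/1e3,(q[0]*sn-q[1]*c)/1e3,-q[2]/1e3,-da/n))
    print("at",np.round(p,1),"yaw %.2f"%a,"F",np.round(s['force'],1),"open %.1f"%s['opening'],"t",s['time_s'])
    for i in range(0,n,5): print("; ".join(out[i:i+5]))
if __name__=="__main__":
    v=[float(t) for t in sys.argv[1:]]; go(*v)
E
python3 - <<'E'
from h import *
from station import arm
s=arm.state();c=arm.camera_params("wrist");print(c)
T=rot(s['eef_rot']);print(T.inv().apply(np.array(c['origin'])-s['tcp_pos']),(T.inv()*rot(c['orientation'])).as_matrix().round(3))
E
python3 go.py 516 -296 250 78
```

```text
{'fx': 309.70691628693146, 'fy': 309.70691628693146, 'cx': 323.29320875135824, 'cy': 202.0030467960308, 'origin': array([ 283.32099595, -445.90824276,  372.15597726]), 'orientation': array([ 0.1161268 ,  0.83362331, -0.5346634 , -0.07564256])}
[  70.66975599   -1.3809795  -177.7805964 ] [[-0.002 -0.962 -0.275]
 [ 1.    -0.002 -0.001]
 [ 0.001 -0.275  0.962]]
at [ 219.6 -476.5  194.4] yaw 24.74 F [0.1 0.7 0. ] open 85.3 t 0.1
0.0575 -0.0067 -0.0093 -8.9; 0.0578 0.0023 -0.0093 -8.9; 0.0567 0.0112 -0.0093 -8.9; 0.0543 0.0198 -0.0093 -8.9; 0.0506 0.0280 -0.0093 -8.9
0.0457 0.0354 -0.0093 -8.9
```

>>> step_arm --steps "0.0575 -0.0067 -0.009 -8.9; 0.0578 0.0023 -0.009 -8.9; 0.0567 0.0112 -0.009 -8.9; 0.0543 0.0198 -0.009 -8.9; 0.0506 0.028 -0.009 -8.9" --jaw 1

```text
time_s: 0.72
tcp_pos: [467.9, -325.0, 240.0]
eef_rot: [-0.0, 0.821, 0.57, -0.0]
force: [-0.4, -1.4, -0.1]
opening: 85.6
grasp_force: 0.0
```

>>> step_arm --steps "0.0457 0.0354 -0.009 -8.9; 0 0 0 0; 0 0 0 0"

```text
time_s: 1.1
tcp_pos: [515.5, -296.1, 248.4]
eef_rot: [-0.001, 0.777, 0.63, -0.0]
force: [-0.1, -0.0, -0.5]
opening: 85.3
grasp_force: 0.0
```

```bash
python3 go.py 516 -296 200 78; python3 - <<'E'
from h import *
from station import arm
import cv2,pickle
c=cam(arm.camera_params("wrist")); im=arm.get_image("wrist"); pickle.dump(c,open("w1.pkl","wb"))
cv2.imwrite("pics/w1raw.png",im)
p=[454.66,-283.11,-0.21]
print(proj(c,W(p,[(68,112.5,122),(68,-112.5,122),(58,-112.5,122),(58,112.5,122),(-70,117.5,88),(-70,-117.5,88)]),True).round(1))
cv2.imwrite("pics/w1.png",cv2.resize(im,(800,500),interpolation=cv2.INTER_CUBIC))
E
```

```text
at [ 515.5 -296.1  248.4] yaw 78.10 F [-0.1 -0.  -0.5] open 85.3 t 1.1
0.0002 0.0004 0.0484 0.1
[[329.7  74.3]
 [328.7 284.3]
 [319.8 284.3]
 [319.3  74.3]
 [206.1  79.9]
 [220.8 271. ]]
```

View pics/w1.png

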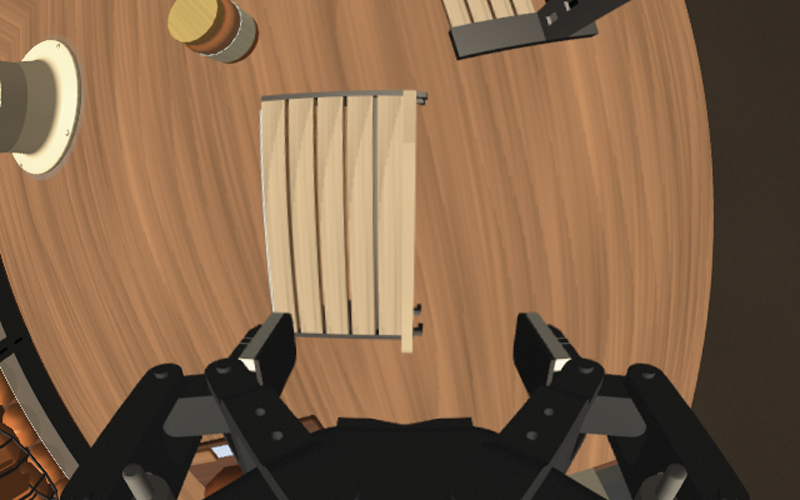

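```bash
python3 - <<'E'
from h import *
import pickle
c=pickle.load(open("w1.pkl","rb"))
P=[(68,112.5,122),(58,112.5,122),(68,-112.5,122),(58,-112.5,122),(-70,117.5,86)]
uv=np.array([(418,91),(404,91),(412.5,352),(402,352),(262,99)])/1.25
p,r=fit([(c,P,uv,True)],[454,-283,-.21]);print(p.round(3),r.round(1).T,W(p,[63,0,122]).round(1),np.degrees(p[2])+90)
# stand visible corner: foot front corner y=-132,z=20 and inner y=-98
q=[690.98,-6.99,.08]
print(proj(c,W(q,[(-100,-132,20),(-100,-98,20),(2,-115,53)]),True)*1.25)
E
```

```text
[ 4.57969e+02 -2.81526e+02 -2.17000e-01] [[-0.8  0.   0.5  0.1  0.1]
 [-0.2 -0.3  1.4  1.4 -1.8]] [[ 519.5 -295.1  122. ]] 77.53992970243884
[[456.0217707   59.02092629]
 [446.47558572  29.79172751]
 [550.11541264  18.33491457]]
```

>>> step_arm --steps "0.001 0.0037 0.05 0.5; 0 0 0.055 0; 0 0 0.0495 0; 0 0 0 0; 0 0 0 0"

```text
time_s: 1.78
tcp_pos: [520.2, -297.1, 97.4]
eef_rot: [0.002, 0.78, 0.626, 0.0]
force: [-0.4, -0.4, 0.3]
opening: 85.3
grasp_force: 0.0
```

```bash
python3 go.py 519.5 -295.1 94 77.5
```

```text
at [ 520.2 -297.1   97.4] yaw 77.56 F [-0.4 -0.4  0.3] open 85.3 t 1.775
0.0018 -0.0011 0.0034 0.1
```

>>> step_arm --steps "0.002 -0.001 0.003 0; 0 0 0 0; 0 0 0 0; 0 0 0 0; 0 0 0 0" --jaw -1

```text
time_s: 2.4
tcp_pos: [519.2, -293.7, 91.7]
eef_rot: [0.0, 0.779, 0.627, -0.0]
force: [0.4, 0.4, -0.2]
opening: -0.0
grasp_force: 0.0
```

>>> step_arm --steps "0 0 0 0; 0 0 0 0; 0 0 0 0"

```text
time_s: 2.78
tcp_pos: [519.2, -293.7, 91.6]
eef_rot: [0.0, 0.779, 0.627, -0.0]
force: [0.1, -0.5, 0.3]
opening: 0.2
grasp_force: 0.0
```

```bash
python3 - <<'E'
from station import arm
import cv2
im=arm.get_image("wrist"); cv2.imwrite("pics/w2.png",cv2.resize(im,(800,500),interpolation=cv2.INTER_CUBIC))
E
```

```text
(no output)
```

View pics/w2.png

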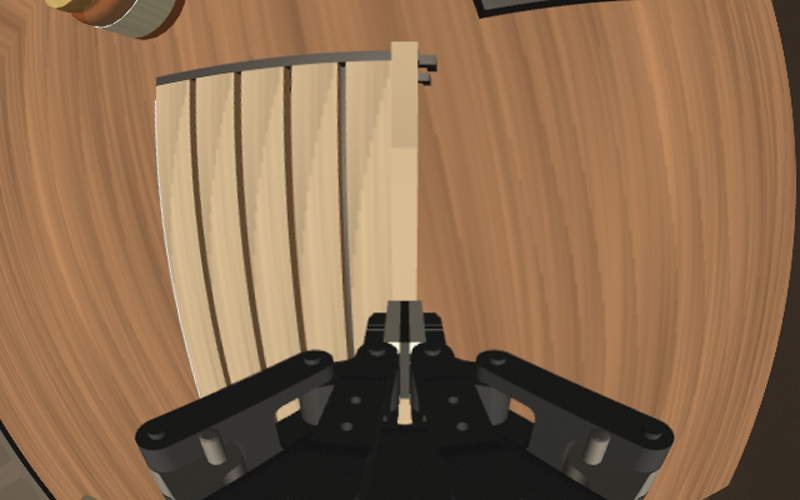

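```bash
python3 - <<'E'
from h import *
from station import arm
c=cam(arm.camera_params("wrist")); s=arm.state(); print(s['tcp_pos'],c['o'],s['grasp_force'],s['opening'],s['force'])
p=[457.97,-281.53,-.217]
P=[(68,112.5,122),(58,112.5,122),(58,0,122),(68,0,122),(-70,117.5,88),(-70,0,88)]
print((proj(c,W(p,P),True)*1.25).round(0), proj(c,s['tcp_pos'],True)*1.25,proj(c,s['tcp_pos']+[0,0,19],True)*1.25)
E
```

```text
[ 519.16388424 -293.68909494   91.57673503] [ 534.38279504 -223.91273753  269.38724961] 0.0 0.19859147122183893 [ 1.05302557 -0.08237311  0.21261168]
[[419.  43.]
 [393.  43.]
 [394. 322.]
 [418. 322.]
 [156.  78.]
 [174. 288.]] [[404.54083112 292.7617231 ]] [[404.58230492 308.50978545]]
```

>>> step_arm --steps "0 0 -0.005 0; 0 0 -0.005 0; 0 0 0 0; 0 0 0 0"

```text
time_s: 3.32
tcp_pos: [519.2, -293.7, 101.6]
eef_rot: [0.0, 0.779, 0.627, -0.0]
force: [-0.2, 0.7, 0.7]
opening: 0.1
grasp_force: 0.0
```

```bash
python3 - <<'E'
from h import *
from station import arm
import cv2
s=arm.state(); print(s['tcp_pos'],s['grasp_force'],s['opening'],s['force'],s['moment'])
a=cv2.imread("pics/w2.png"); im=arm.get_image("wrist"); b=cv2.resize(im,(800,500),interpolation=cv2.INTER_CUBIC)
f=lambda i:cv2.resize(i[230:430,330:480],None,fx=2.6,fy=2.6,interpolation=cv2.INTER_CUBIC)
cv2.imwrite("pics/w3.png",np.hstack([f(a),f(b)]))
E
```

```text
[ 519.181222   -293.69726363  101.62736276] 0.0 0.0812718250058968 [-0.18369626  0.68895715  0.66616452] [ 0.03330389  0.01790438 -0.0189715 ]
```

View pics/w3.png

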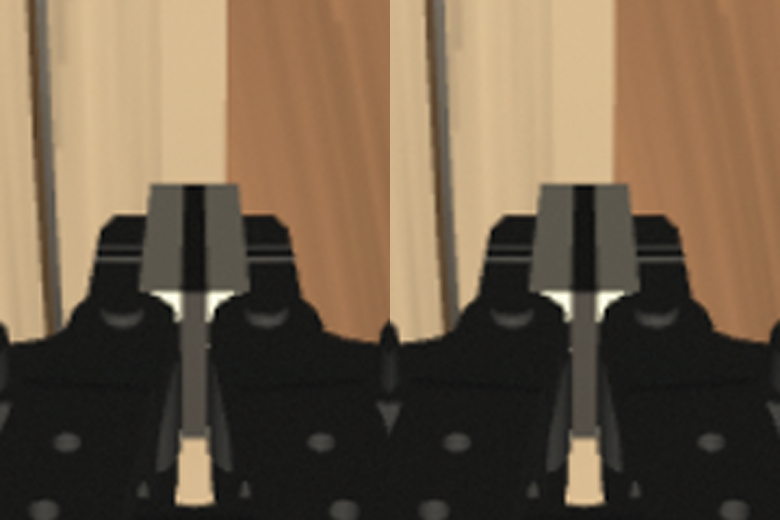

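>>> step_arm --steps "0 0 0.01 0; 0 0 0.003 0; 0 0 0 0"

```text
time_s: 3.75
tcp_pos: [518.8, -293.5, 87.8]
eef_rot: [-0.001, 0.779, 0.627, -0.0]
force: [-0.9, 0.6, 1.1]
opening: -0.2
grasp_force: 0.0
```

>>> step_arm --steps "0 0 0.001 0; 0 0 0.001 0; 0 0 0 0"

```text
time_s: 4.12
tcp_pos: [519.2, -293.7, 86.6]
eef_rot: [0.0, 0.779, 0.627, -0.0]
force: [0.9, 0.0, -0.3]
opening: 0.1
grasp_force: 0.0
```

>>> step_arm --steps "0 0 0.001 0; 0 0 0 0"

```text
time_s: 4.38
tcp_pos: [519.3, -293.8, 85.9]
eef_rot: [0.0, 0.779, 0.627, 0.0]
force: [-0.0, -0.1, 1.4]
opening: -0.1
grasp_force: 0.7
```

>>> step_arm --steps "0 0 0.001 0; 0 0 0 0"

```text
time_s: 4.62
tcp_pos: [519.5, -293.9, 85.8]
eef_rot: [0.001, 0.779, 0.627, 0.0]
force: [-1.4, 1.6, 5.9]
opening: 0.0
grasp_force: 3.0
```

>>> step_arm --steps "0 0 -0.005 0; 0 0 -0.002 0; 0 0 0 0; 0 0 0 0; 0 0 0 0" --jaw 1

```text
time_s: 5.25
tcp_pos: [519.1, -293.6, 91.4]
eef_rot: [-0.0, 0.779, 0.627, -0.0]
force: [-0.1, 0.2, -0.9]
opening: 85.7
grasp_force: 0.0
```

>>> step_arm --steps "0 0 0 0; 0 0 0.015 0; 0 0 0.018 0; 0 0 0 0; 0 0 0 0"

```text
time_s: 5.88
tcp_pos: [519.2, -293.7, 58.5]
eef_rot: [-0.0, 0.779, 0.627, -0.0]
force: [-0.4, 0.0, -0.2]
opening: 85.2
grasp_force: 0.0
```

>>> step_arm --steps "0 0 0 0; 0 0 0 0; 0 0 0 0; 0 0 0 0; 0 0 0 0" --jaw -1

```text
time_s: 6.5
tcp_pos: [519.4, -293.8, 58.9]
eef_rot: [0.0, 0.779, 0.627, 0.0]
force: [0.5, 0.1, 2.0]
opening: 9.3
grasp_force: 59.6
```

>>> step_arm --steps "0 0 -0.01 0; 0 0 -0.025 0; 0 0 -0.035 0; 0 0 -0.035 0; 0 0 -0.025 0"

```text
time_s: 7.12
tcp_pos: [519.2, -293.7, 190.2]
eef_rot: [0.0, 0.779, 0.627, 0.0]
force: [0.5, -0.8, -4.9]
opening: 8.6
grasp_force: 58.8
```

>>> step_arm --steps "0 0 -0.01 0; 0 0 0 0; 0 0 0 0"

```text
time_s: 7.5
tcp_pos: [518.6, -293.4, 196.7]
eef_rot: [-0.001, 0.779, 0.627, -0.0]
force: [0.8, -0.6, -5.7]
opening: 8.8
grasp_force: 58.8
```

```bash
python3 go.py 614 -12 200 94.6;python3 - <<'E'
from station import arm
s=arm.state(); print(s['force'],s['moment'],s['opening'],s['grasp_force'])
E
```

```text
at [ 518.6 -293.4  196.7] yaw 77.64 F [ 0.8 -0.6 -5.7] open 8.8 t 7.5
0.0590 0.0066 -0.0007 -3.4; 0.0586 0.0101 -0.0007 -3.4; 0.0579 0.0135 -0.0007 -3.4; 0.0570 0.0169 -0.0007 -3.4; 0.0559 0.0203 -0.0007 -3.4
[ 0.83771868 -0.55993438 -5.70016722] [-0.05025137 -0.26827061 -0.01345394] 8.834944751139878 58.782368302345276
```

>>> step_arm --steps "0.03 0.0035 -0.001 -1.7; 0.044 0.006 -0.001 -2.5; 0.044 0.008 -0.001 -2.6; 0.044 0.01 0 -2.6; 0.044 0.012 0 -2.6"

```text
time_s: 8.12
tcp_pos: [585.5, -93.0, 200.1]
eef_rot: [-0.001, 0.709, 0.705, -0.001]
force: [1.0, -0.4, -4.8]
opening: 8.6
grasp_force: 58.8
```

>>> step_arm --steps "0.043 0.014 0 -2.5; 0.028 0.01 0 -1.7; 0.011 0.004 0 -0.7; 0 0 0 0; 0 0 0 0"

```text
time_s: 8.75
tcp_pos: [611.9, -13.2, 201.3]
eef_rot: [0.0, 0.679, 0.734, -0.0]
force: [-0.6, -0.4, -6.3]
opening: 8.9
grasp_force: 58.9
```

```bash
python3 go.py 614 -12 195 94.6;python3 - <<'E'
from h import *
from station import arm
import cv2,pickle
s=arm.state();c=cam(arm.camera_params("wrist")); im=arm.get_image("wrist"); t=arm.get_image("top")
pickle.dump((c,s),open("w4.pkl","wb")); cv2.imwrite("pics/t4raw.png",t); cv2.imwrite("pics/w4raw.png",im)
w=cv2.resize(im,(640,400)); 
cv2.imwrite("pics/w4.png",cv2.resize(im,(800,500),interpolation=cv2.INTER_CUBIC))
E
```

```text
at [611.9 -13.2 201.3] yaw 94.44 F [-0.6 -0.4 -6.3] open 8.9 t 8.75
0.0010 0.0022 0.0063 -0.2
```

View pics/w4.png

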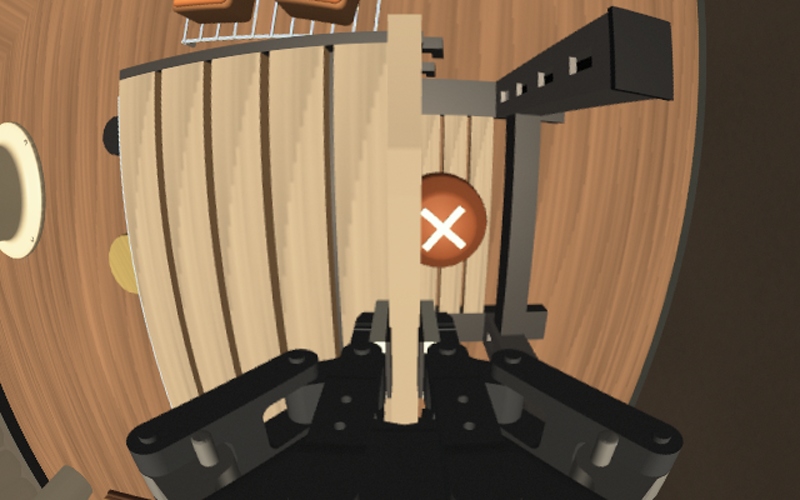

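```bash
cat > f4.py <<'E'
from h import *
import pickle
np.set_printoptions(precision=2,suppress=True)
c,s=pickle.load(open("w4.pkl","rb"))
P=[(0,132,241),(0,98,241),(28,132,241),(28,98,241),(0,115,203),(0,115,153),(0,115,103),(0,115,53)]
uv=np.array([(612,7),(611,93),(670,22),(673,100),(580,65),(545,79),(521,89),(504,97)])/1.25
q,r=fit([(c,P,uv,True)],[691,-7,.08]);print("stand",q);print(r.T)
q4,r=fit([(c,P,uv,True)],[691,-7,.08,0]);print("stand z free",q4)
P=[(58,112.5,122),(68,112.5,122),(-70,117.5,88),(81,115,79),(81,115,29)]
uv=np.array([(388,15),(420,15),(120,72),(442,40),(436,66)])/1.25
p,r=fit([(c,P[:3],uv[:3],True)],[550,-10,.08,142]);print("shelf",p);print(r.T);print(proj(c,W(p,P[3:]),True)*1.25)
z=142.4
p3,_=fit([(c,np.array(P[:3])+[0,0,z],uv[:3],True)],[550,-10,.08]);print("shelf z fixed",p3)
t=s['tcp_pos']; a=q[2]; Rm=rot(s['eef_rot']).as_matrix()
for pp in (p,p3):
    d=np.array(pp[:2])-q[:2]; print("shelf in stand",d[0]*np.cos(a)+d[1]*np.sin(a),-d[0]*np.sin(a)+d[1]*np.cos(a),pp[2]-a)
d=t[:2]-q[:2]; print("tcp in stand",d[0]*np.cos(a)+d[1]*np.sin(a),-d[0]*np.sin(a)+d[1]*np.cos(a), np.degrees(a)+90)
E
python3 f4.py
```

```text
stand [698.12  -6.87   0.1 ]
[[ 2.33  7.15 -1.16  0.12 -0.84 -0.73 -0.48 -0.48]
 [ 2.3  -2.27  1.05 -0.55 -0.39  0.06  0.31 -0.  ]]
stand z free [697.51  -7.07   0.1    0.78]
shelf [550.39 -18.57   0.08 139.79]
[[-0.51  0.45  0.09]
 [ 0.11 -0.11 -0.01]]
[[447.93  42.88]
 [437.74  66.13]]
shelf z fixed [550.07 -19.22   0.08]
shelf in stand -148.17311441933958 2.6822253065081583 -0.01263969379709226
shelf in stand -148.55219969883424 2.0693177072373388 -0.017260546317145367
tcp in stand -86.43504384582778 2.05902126103382 95.56686740938866
```

```bash
python3 - <<'E'
import cv2,numpy as np
w=cv2.imread("pics/w4raw.png"); t=cv2.imread("pics/t4raw.png")
a=cv2.resize(w[0:100,385:545],None,fx=5,fy=5,interpolation=cv2.INTER_CUBIC)[:490]
cv2.imwrite("pics/w5.png",a)
E
```

```text
(no output)
```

View pics/w5.png

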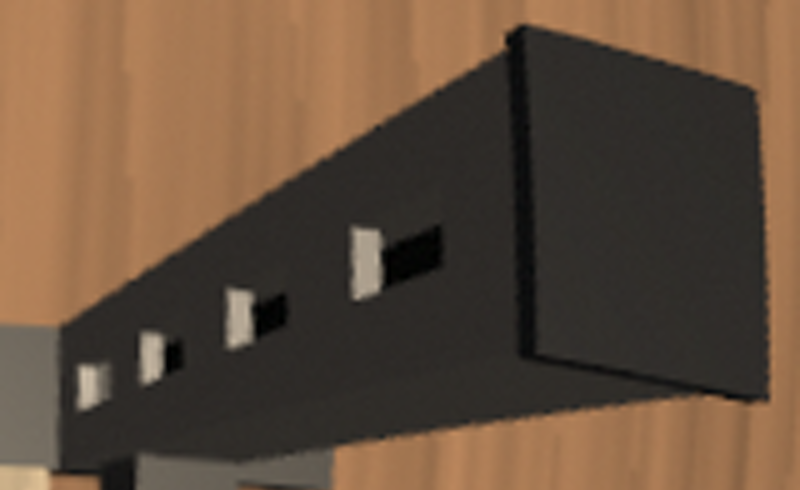

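```bash
cat >> f4.py <<'E'
print("-----")
P=[];U=[]
for z,a_,b_ in((190,(352,228),(356,300)),(140,(227,288),(230,349)),(90,(140,330),(145,384)),(40,(78,365),(80,410))):
    P+=[(0,120,z),(0,110,z)];U+=[a_,b_]
for z,a_ in((216,(442,268)),(166,(288,326)),(116,(183,370))): P.append((0,110,z));U.append(a_)
U=np.array(U)/5+[385,0]
obs=[(c,P,U,True)]
q,r=fit(obs,[691,-7,.08]);print("stand",q);print(r.T)
print("foot",(proj(c,W(q,[(0,132,20),(0,98,20),(0,132,237)]),True)-[385,0])*5, "seen (62,325),(60,465),(512,52)")
# combine with top camera foot and slots of both posts
T=[(-100,132,20),(-100,98,20),(-100,-98,20),(-100,-132,20)]
tu=[(265+a/3,90+b/3) for a,b in [(54,265),(87,262),(293,252),(326,249)]]
q,r=fit(obs+[(TOP,T,tu,False)],[691,-7,.08]);print("both",q);print(r.T)
for pp in (p,p3):
    a=q[2];d=np.array(pp[:2])-q[:2]; print("shelf in stand",d[0]*np.cos(a)+d[1]*np.sin(a),-d[0]*np.sin(a)+d[1]*np.cos(a),pp[2]-a)
E
python3 f4.py | sed -n '/-----/,$p'
```

```text
-----
stand [699.34  -5.08   0.1 ]
[[ 0.08 -0.06  0.   -0.2   0.05 -0.68 -0.19 -0.38  0.83  0.12  0.07]
 [-0.2   0.17  0.11  0.02  0.53 -0.06  0.09 -0.09 -0.02  0.03 -0.59]]
foot [[ 55.   326.58]
 [ 58.24 468.58]
 [521.02  36.9 ]] seen (62,325),(60,465),(512,52)
both [695.34  -5.48   0.07]
[[ 0.27 -0.35  0.16 -0.44  0.18 -0.89 -0.07 -0.57  0.51 -0.15 -0.16 -1.51
  -0.64 -1.05 -0.24]
 [-0.09  0.23  0.2   0.07  0.6  -0.01  0.15 -0.04  0.03  0.08 -0.54 -1.64
  -1.18 -0.93 -0.47]]
shelf in stand -145.50443093149246 -3.3351106766873517 0.017372893066975217
shelf in stand -145.8649533111218 -3.959117878696972 0.012752040546922111
```

```bash
cat >> f4.py <<'E'
print("=====")
for z,A,B in((70,(507,118),(497,308)),(70,(541,115),(527,305)),(20,(494,118),(489,300)),(20,(469,118),(466,178))):
    A=ray(c,np.array(A)/1.25,z,True);B=ray(c,np.array(B)/1.25,z,True);d=A-B;print("yaw",np.arctan2(-d[0],d[1]),A,B)
for yaw in(.07,.08,.09):
    f=lambda v:(proj(c,W([v[0],v[1],yaw],P),True)-U).ravel()
    v=least_squares(f,[690,-7]);q=[*v.x,yaw]
    for pp in (p,p3):
        a=q[2];d=np.array(pp[:2])-q[:2]; print(yaw,v.x,v.cost,"shelf in stand",d[0]*np.cos(a)+d[1]*np.sin(a),-d[0]*np.sin(a)+d[1]*np.cos(a),pp[2]-a)
E
python3 f4.py | sed -n '/=====/,$p'
python3 - <<'E'
import cv2
t=cv2.imread("pics/t4raw.png")
cv2.imwrite("pics/t5.png",cv2.resize(t[90:190,260:400],None,fx=5.6,fy=5.6,interpolation=cv2.INTER_CUBIC))
E
```

```text
=====
yaw 0.07638138387022196 [687.21  88.18  70.  ] [699.7  -74.96  70.  ]
yaw 0.06925578673082777 [716.04  94.95  70.  ] [727.53 -70.67  70.  ]
yaw 0.09466921472428141 [687.73  91.38  20.  ] [704.76 -88.01  20.  ]
yaw 0.041544138841346626 [664.2   88.51  20.  ] [666.54  32.2   20.  ]
0.07 [695.74  -5.39] 1.226141547416804 shelf in stand -145.92254086602827 -2.9778205124282238 0.014520471518707001
0.07 [695.74  -5.39] 1.226141547416804 shelf in stand -146.28484170817356 -3.6007968154721794 0.009899618998653895
0.08 [696.87  -5.31] 1.1375418952943728 shelf in stand -147.07817478461456 -1.512881638785391 0.004520471518707006
0.08 [696.87  -5.31] 1.1375418952943728 shelf in stand -147.44668717107024 -2.1322038452354857 -0.0001003810013461004
0.09 [698.    -5.21] 1.0839648091639733 shelf in stand -148.2191207818137 -0.03645198053100174 -0.005479528481292989
0.09 [698.    -5.21] 1.0839648091639733 shelf in stand -148.5938078616483 -0.6520581586826903 -0.010100381001346095
```

>>> step_arm --steps "0.002 0.015 0.003 0; 0 0.025 0.003 0; 0 0.016 0.003 0; 0 0.006 0 0; 0 0 0 0"

```text
time_s: 9.48
tcp_pos: [673.7, -5.5, 192.5]
eef_rot: [-0.0, 0.679, 0.734, -0.0]
force: [0.3, 0.1, -4.5]
opening: 9.0
grasp_force: 59.3
```

```bash
python3 - <<'E'
from h import *
from station import arm
import cv2,pickle
s=arm.state();c=cam(arm.camera_params("wrist")); im=arm.get_image("wrist"); print(s['tcp_pos'],s['time_s'],s['force'],s['moment'])
pickle.dump((c,s),open("w6.pkl","wb")); cv2.imwrite("pics/w6raw.png",im)
a=cv2.resize(im[0:115,300:460],None,fx=5,fy=5,interpolation=cv2.INTER_CUBIC)
cv2.imwrite("pics/w6.png",a)
E
```

```text
[673.7083135   -5.5123933  192.51664459] 9.475 [ 0.27909685  0.11956561 -4.46100406] [ 0.03508288 -0.23043005  0.00345613]
```

View pics/w6.png

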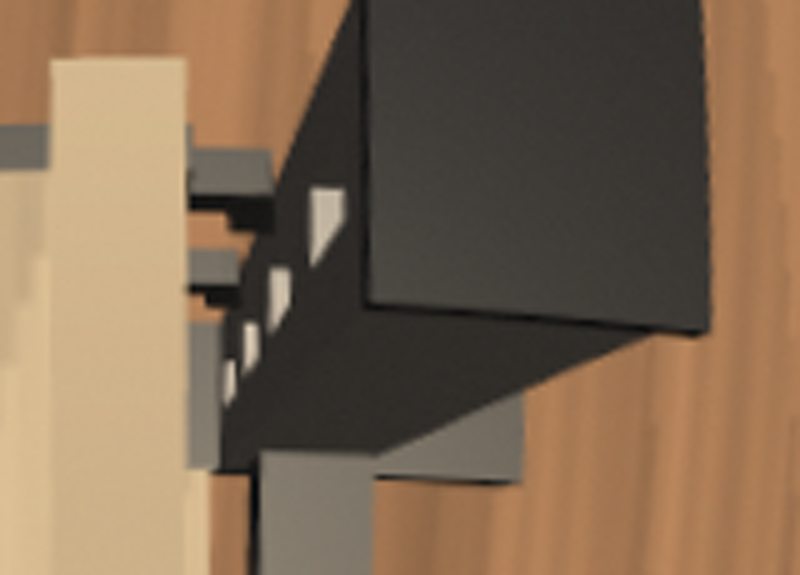

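```bash
cat > f6.py <<'E'
from h import *
import pickle
np.set_printoptions(precision=2,suppress=True)
c,s=pickle.load(open("w6.pkl","rb"))
k=lambda L:np.array(L)/5.+[300,0]
P=[];U=[]
for z,a,b in((190,(312,187),(311,267)),(140,(270,267),(272,332)),(90,(245,322),(246,376)),(40,(228,360),(226,405))): P+=[(0,120,z),(0,110,z)];U+=[a,b]
U=k(U)
S=[(81,117.5,79),(81,112.5,79),(81,117.5,29),(58,112.5,122),(68,112.5,122)]
SU=k([(270,150),(273,192),(238,250),(51,60),(187,60)])
a=.078
f=lambda v:(proj(c,W([v[0],v[1],a],P),True)-U).ravel()
v=least_squares(f,[695,-5]);q=v.x;print("stand",q,v.fun.reshape(-1,2).T)
for fz in (0,1):
    f=lambda v:(proj(c,W([v[0],v[1],a,v[2] if fz else s['tcp_pos'][2]-58.9],S),True)-SU).ravel()
    v=least_squares(f,[615,-5,133]);d=v.x[:2]-q;print("shelf",v.x,v.fun.reshape(-1,2).T,"in stand",d[0]*np.cos(a)+d[1]*np.sin(a),-d[0]*np.sin(a)+d[1]*np.cos(a))
E
python3 f6.py
```

```text
stand [696.85  -4.99] [[ 0.21  0.56  0.25 -0.1  -0.21 -0.39 -0.64 -0.24]
 [-0.23 -0.02  0.15  0.12 -0.05 -0.07 -0.01  0.2 ]]
shelf [610.6  -11.39 133.  ] [[ 3.34  2.84  1.72 -2.71 -2.76]
 [ 0.1   0.82 -0.13 -0.29 -0.39]] in stand -86.48678640422527 0.33622815177639165
shelf [610.79  -7.37 120.62] [[ 1.67  1.16  0.9   0.11 -2.69]
 [-0.42 -0.4  -1.71  0.87  0.81]] in stand -85.98500357403809 4.330957552955533
```

```bash
cat > f7.py <<'E'
from h import *
import pickle
np.set_printoptions(precision=2,suppress=True)
def model(v,S,yaw):  # v: x,y,z,pitch of board-top point
    S=np.array(S,float)-[63,0,122]; S=R.from_euler('y',v[3]).apply(S); return W([v[0],v[1],yaw,v[2]],S)
c6,s6=pickle.load(open("w6.pkl","rb")); c4,s4=pickle.load(open("w4.pkl","rb"))
k=lambda L:np.array(L)/5.+[300,0]
S6=[(81,117.5,79),(81,112.5,79),(81,117.5,29),(58,112.5,122),(68,112.5,122)]
U6=k([(270,150),(273,192),(238,250),(51,60),(187,60)])
S4=[(58,112.5,122),(68,112.5,122),(-70,117.5,88),(81,117.5,79)]
U4=np.array([(388,15),(420,15),(120,71),(442,39)])/1.25
for n,c,s,S,U in(("6",c6,s6,S6,U6),("4",c4,s4,S4,U4)):
  for zf in(0,1):
    z0=s['tcp_pos'][2]-58.9+122
    g=lambda v:(proj(c,model([v[0],v[1],z0+(v[3] if zf else 0),v[2]],S,.0775),True)-U).ravel()
    r=least_squares(g,[s['tcp_pos'][0],s['tcp_pos'][1],0]+[0]*zf);print(n,r.x,r.cost,r.x[:2]-s['tcp_pos'][:2]);print(r.fun.reshape(-1,2).T)
E
python3 f7.py
```

```text
6 [674.13  -6.38   0.03] 5.691192118919757 [ 0.42 -0.87]
[[ 1.86  1.35 -1.95 -0.6  -0.67]
 [ 0.28  0.97 -0.09 -0.59 -0.32]]
6 [674.04  -4.32   0.03  -6.71] 3.644140044867226 [0.34 1.19]
[[ 1.39  0.88 -1.39  0.34 -1.21]
 [-0.05  0.27 -0.95  0.11  0.29]]
4 [612.03 -14.29  -0.  ] 16.903687946880858 [ 0.13 -1.09]
[[-1.95 -0.38 -2.43  4.8 ]
 [ 0.14  0.02  0.51 -0.82]]
4 [612.13 -12.33   0.03  -6.68] 4.0658218110712845 [0.23 0.87]
[[-0.51 -0.43 -0.48  1.27]
 [ 0.86  1.01 -1.88 -0.76]]
```

```bash
cat > e.py <<'E'
from h import *
import cv2,pickle
def edge(prof,a,b):
    g=np.abs(np.gradient(prof)); s=slice(a,b); i=np.arange(a,b); w=g[s]**2; return (i*w).sum()/w.sum()
for n,rows,L,Rr in(("w6raw",range(14,23),(306,315),(333,342)),("w4raw",range(14,24),(305,316),(331,341))):
    im=cv2.imread(f"pics/{n}.png").astype(float).sum(2)
    e=np.array([(edge(im[r],*L),edge(im[r],*Rr)) for r in rows]); print(n,e.round(1).tolist())
    col=im[:,int(e.mean())-6:int(e.mean())+7].mean(1); print("end row",edge(col,5,18), "median width",np.median(e[:,1]-e[:,0]),np.median(e,0))
    c,s=pickle.load(open(n[:2]+".pkl","rb")); t=s['tcp_pos']
    for dz in(0,-3,-6.7):
        z=t[2]-58.9+122+dz; o=[t[0]-63*np.cos(.0775)+0,t[1]-63*np.sin(.0775),.0775]
        q=proj(c,W(o,[(58,110,z),(68,110,z),(63,112.5,z),(63,113.5,z)]),True); print(dz,"width",q[1,0]-q[0,0],q[:,0],"end",q[2:,1])
E
python3 e.py
```

```text
w6raw [[309.6, 336.8], [309.7, 336.8], [309.9, 336.8], [309.9, 336.8], [309.8, 336.6], [309.8, 336.6], [309.8, 336.6], [309.8, 336.6], [309.8, 336.6]]
end row 10.965880140854102 median width 26.844290074495404 [309.79230199 336.62074362]
0 width 27.191423742635948 [308.63189186 335.8233156  322.2234067  322.22259338] end [9.27156565 6.88568467]
-3 width 26.52530403128776 [308.99244985 335.51775389 322.25091649 322.25004818] end [11.78697908  9.44821071]
-6.7 width 25.7460328084955 [309.41425673 335.16028954 322.28311113 322.28218577] end [14.73620597 12.45348272]
w4raw [[309.5, 336.9], [309.5, 336.9], [309.5, 336.6], [309.8, 336.7], [309.8, 336.6], [309.8, 336.7], [309.7, 336.6], [309.7, 336.7], [309.7, 336.7], [309.6, 336.7]]
end row 10.96430313167047 median width 26.9774108120599 [309.68969619 336.65341065]
0 width 27.20612356594495 [308.29866949 335.50479305 321.89060501 321.8873286 ] end [9.339757   6.95193917]
-3 width 26.53923788194129 [308.67000369 335.20924157 321.92864786 321.92535112] end [11.85254642  9.51194137]
-6.7 width 25.759100170317424 [309.10439735 334.86349752 321.97316323 321.96985262] end [14.79858149 12.51413581]
```

>>> step_arm --steps "-0.0005 0.004 -0.0005 0; 0 0.004 0 0; 0 0 0 0"

```text
time_s: 9.9
tcp_pos: [682.0, -4.8, 193.1]
eef_rot: [0.0, 0.679, 0.735, 0.0]
force: [-0.0, -0.6, -5.4]
opening: 9.0
grasp_force: 59.3
```

>>> step_arm --steps "0 0.002 0 0; 0 0.002 0 0; 0 0 0 0"

```text
time_s: 10.28
tcp_pos: [685.9, -4.5, 193.0]
eef_rot: [-0.0, 0.679, 0.735, -0.0]
force: [0.0, -0.1, -4.9]
opening: 8.8
grasp_force: 59.3
```

>>> step_arm --steps "0 0.001 0 0; 0 0.001 0 0; 0 0 0 0"

```text
time_s: 10.65
tcp_pos: [687.7, -4.4, 193.1]
eef_rot: [-0.0, 0.679, 0.735, -0.0]
force: [-1.0, 0.5, -4.1]
opening: 9.1
grasp_force: 59.4
```

>>> step_arm --steps "0 0.001 0 0; 0 0 0 0"

```text
time_s: 10.9
tcp_pos: [688.3, -4.3, 193.1]
eef_rot: [-0.0, 0.679, 0.734, -0.0]
force: [-6.1, 0.9, -3.5]
opening: 9.1
grasp_force: 59.6
```

>>> step_arm --steps "0 0.001 0 0; 0 0 0 0"

```text
time_s: 11.15
tcp_pos: [688.4, -4.3, 193.1]
eef_rot: [-0.001, 0.679, 0.734, -0.001]
force: [-9.8, 0.7, -2.1]
opening: 8.6
grasp_force: 60.0
```

>>> step_arm --steps "0 0.001 0 0; 0 0 0 0"

```text
time_s: 11.4
tcp_pos: [688.5, -4.3, 193.1]
eef_rot: [-0.002, 0.679, 0.734, -0.002]
force: [-15.8, 0.3, -1.0]
opening: 8.9
grasp_force: 60.2
```

```bash
python3 -c "
from station import arm
s=arm.state();print(s['tcp_pos'],s['force'],s['moment'])"
```

```text
[688.45080757  -4.32271172 193.10258742] [-15.83078721   0.31395417  -0.97578601] [ 0.00937858  2.59055077 -0.26894187]
```

>>> step_arm --steps "0 -0.0015 0 0; 0 0 0.003 0; 0 0 0.003 0; 0 0 0 0"

```text
time_s: 11.9
tcp_pos: [688.5, -4.6, 187.6]
eef_rot: [-0.0, 0.679, 0.734, -0.001]
force: [-8.2, -0.9, -2.0]
opening: 8.7
grasp_force: 60.1
```

>>> step_arm --steps "0 0 0.002 0; 0 0 0.002 0; 0 0 0 0"

```text
time_s: 12.28
tcp_pos: [688.5, -4.7, 183.7]
eef_rot: [-0.0, 0.679, 0.734, -0.001]
force: [-7.5, -0.4, -1.4]
opening: 8.7
grasp_force: 60.3
```

>>> step_arm --steps "0 0 0.0015 0; 0 0 0.001 0; 0 0 0 0"

```text
time_s: 12.65
tcp_pos: [688.5, -4.7, 181.4]
eef_rot: [-0.0, 0.679, 0.734, -0.001]
force: [-7.7, -0.7, -1.1]
opening: 8.9
grasp_force: 60.3
```

>>> step_arm --steps "0 0 0.0015 0; 0 0 0 0"

```text
time_s: 12.9
tcp_pos: [688.5, -4.7, 179.9]
eef_rot: [-0.0, 0.679, 0.734, -0.001]
force: [-6.9, -1.1, -1.2]
opening: 8.8
grasp_force: 60.3
```

>>> step_arm --steps "0 0 0.001 0; 0 0 0 0"

```text
time_s: 13.15
tcp_pos: [688.5, -4.7, 179.1]
eef_rot: [-0.0, 0.679, 0.734, -0.001]
force: [-8.5, -0.9, 0.1]
opening: 9.0
grasp_force: 60.5
```

>>> step_arm --steps "0 0 0.001 0; 0 0 0 0"

```text
time_s: 13.4
tcp_pos: [688.6, -4.7, 179.0]
eef_rot: [0.0, 0.679, 0.734, -0.0]
force: [-10.5, 0.3, 3.2]
opening: 8.9
grasp_force: 60.9
```

>>> step_arm --steps "0 0 0.001 0; 0 0 0 0"

```text
time_s: 13.65
tcp_pos: [688.6, -4.8, 178.9]
eef_rot: [0.0, 0.679, 0.734, -0.0]
force: [-10.3, -1.5, 5.8]
opening: 8.9
grasp_force: 61.2
```

>>> step_arm --steps "0 0 0.002 0; 0 0 0.002 0; 0 -0.001 0 0; 0 0 0 0"

```text
time_s: 14.15
tcp_pos: [688.8, -4.8, 178.7]
eef_rot: [0.003, 0.679, 0.734, 0.002]
force: [-11.6, -1.1, 16.6]
opening: 8.8
grasp_force: 62.9
```

>>> step_arm --steps "0 0 -0.005 0; 0 0 0 0; 0 0 0 0; 0 0 0 0; 0 0 -0.04 0" --jaw 1

```text
time_s: 14.78
tcp_pos: [686.8, -4.3, 212.5]
eef_rot: [-0.003, 0.679, 0.735, -0.003]
force: [0.0, -0.3, 0.8]
opening: 85.4
grasp_force: 0.0
```

>>> step_arm --steps "0 0 -0.012 0; 0 0 0 0; 0 0 0 0; 0 0 0 0; 0 0 0 0" --jaw -1

```text
time_s: 15.4
tcp_pos: [688.1, -4.3, 228.2]
eef_rot: [-0.0, 0.679, 0.735, -0.0]
force: [0.4, -1.4, -0.2]
opening: -0.1
grasp_force: 0.0
```

>>> step_arm --steps "0 0 0.015 0; 0 0 0.005 0; 0 0 0.001 0; 0 0 0 0"

```text
time_s: 15.9
tcp_pos: [688.4, -4.4, 208.3]
eef_rot: [0.0, 0.679, 0.735, 0.0]
force: [1.0, 0.6, -0.0]
opening: -0.0
grasp_force: 0.0
```

>>> step_arm --steps "0 0 0.001 0; 0 0 0.001 0; 0 0 0 0"

```text
time_s: 16.27
tcp_pos: [688.3, -4.4, 206.0]
eef_rot: [0.0, 0.679, 0.735, -0.0]
force: [1.0, -0.4, 0.3]
opening: 0.1
grasp_force: 0.0
```

>>> step_arm --steps "0 0 0.001 0; 0 0 0.001 0; 0 0 0 0"

```text
time_s: 16.65
tcp_pos: [688.5, -4.4, 205.7]
eef_rot: [0.001, 0.679, 0.735, 0.001]
force: [-1.1, -0.1, 6.3]
opening: 0.2
grasp_force: 2.8
```

>>> step_arm --steps "0 0 0.002 0; 0 0 0 0; 0 0 -0.006 0; 0 0 -0.05 0; 0 0 -0.03 0"

```text
time_s: 17.27
tcp_pos: [688.4, -4.4, 290.4]
eef_rot: [0.001, 0.679, 0.735, 0.001]
force: [0.5, 0.3, 0.2]
opening: -0.2
grasp_force: 0.0
```

```bash
python3 go.py 471 200 290 90
```

```text
at [688.4  -4.4 290.4] yaw 94.54 F [0.5 0.3 0.2] open -0.2 t 17.275
0.0442 -0.0401 0.0001 0.9; 0.0435 -0.0408 0.0001 0.9; 0.0429 -0.0415 0.0001 0.9; 0.0422 -0.0422 0.0001 0.9; 0.0416 -0.0428 0.0001 0.9
```

>>> step_arm --steps "0.044 -0.04 0 0.9; 0.0435 -0.041 0 0.9; 0.043 -0.0415 0 0.9; 0.042 -0.042 0 0.9; 0.0415 -0.043 0 0.9"

```text
time_s: 17.9
tcp_pos: [469.1, 200.6, 287.8]
eef_rot: [-0.0, 0.707, 0.707, -0.0]
force: [0.2, 0.9, 0.7]
opening: 0.3
grasp_force: 0.0
```

>>> step_arm --steps "0 0 0 0; 0 0 0 0; 0 0 0 0"

```text
time_s: 18.27
tcp_pos: [471.5, 198.7, 287.6]
eef_rot: [-0.0, 0.707, 0.707, -0.0]
force: [-0.7, -0.7, 0.6]
opening: -0.3
grasp_force: 0.0
```

```bash
python3 - <<'E'
from h import *
from station import arm
import cv2,pickle
s=arm.state();c=cam(arm.camera_params("wrist")); im=arm.get_image("wrist"); print(s['tcp_pos'],s['time_s'])
pickle.dump((c,s),open("w8.pkl","wb")); cv2.imwrite("pics/w8raw.png",im)
print(proj(c,[(525,202,82),(415,205,82),(417,316,82)],True))
cv2.imwrite("pics/w8.png",cv2.resize(im[15:235,205:455],None,fx=2.7,fy=2.7,interpolation=cv2.INTER_CUBIC))
E
```

```text
[471.48471102 198.68886301 287.62673496] 18.275
[[365.63037843 170.37447426]
 [278.49083923 168.28406473]
 [278.43301591  79.89132363]]
```

View pics/w8.png

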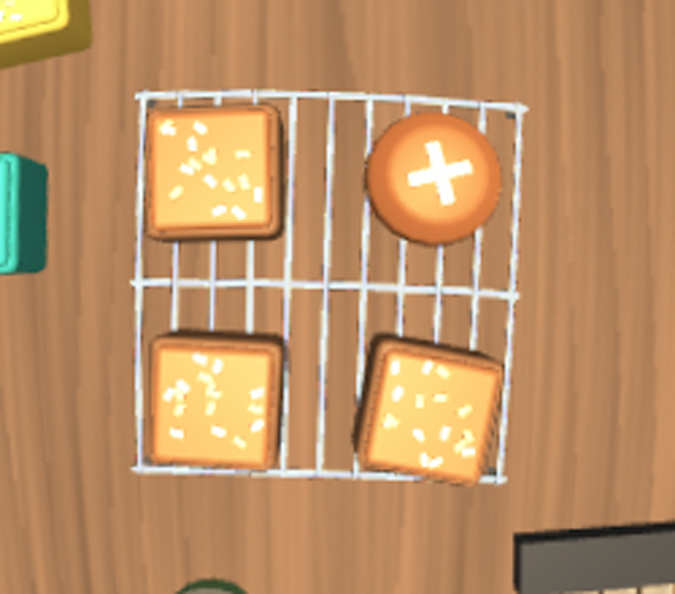

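```bash
python3 - <<'E'
from h import *
import pickle
np.set_printoptions(precision=2,suppress=True)
c,s=pickle.load(open("w8.pkl","rb"))
for n,L in dict(A=[(385,350),(500,365),(480,483),(365,465)],B=[(150,112),(272,106),(276,230),(153,236)],C=[(154,342),(280,344),(277,467),(155,465)]).items():
    U=np.array(L)/2.7+[205,15]
    f=lambda v:(proj(c,W(v[:3],np.array([(-1,1),(1,1),(1,-1),(-1,-1)])@np.diag([v[3],v[3]])@np.eye(2,3)+[0,0,82]),True)-U).ravel()
    r=least_squares(f,[470,260,0,30]);print(n,r.x,"tool yaw",90+np.degrees(r.x[2]),r.fun.reshape(-1,2).T)
U=np.array([(142,96),(522,107),(503,481),(138,470)])/2.7+[205,15]
p,r=fit([(c,[(-105,105,22),(105,105,22),(105,-105,22),(-105,-105,22)],U,True)],[470,260,0]);print("rack",p,r.T, W(p,[(56,-56,0),(-56,56,0),(-56,-56,0)]))
E
python3 go.py 527 202 100 82
```

```text
A [524.74 203.52  -0.14  27.85] tool yaw 81.97362749767183 [[-0.54  0.29  0.03  0.23]
 [-0.45  0.79 -0.55  0.21]]
B [423.29 318.24   0.02  28.6 ] tool yaw 91.0349518161363 [[-0.39  0.65  0.17 -0.44]
 [ 0.69  0.18 -0.41 -0.43]]
C [423.31 209.08  -0.03  29.22] tool yaw 88.16438174339505 [[-0.   -0.13  0.07  0.06]
 [ 0.03 -0.08  0.22 -0.17]]
rack [475.62 263.07  -0.03] [[-2.71  3.06  2.26 -2.31]
 [-1.74 -0.93  1.52  1.46]] [[529.74 205.25   0.  ]
 [421.5  320.89   0.  ]
 [417.8  208.95   0.  ]]
at [471.5 198.7 287.6] yaw 89.94 F [ 0.6 -0.6  0.2] open -0.1 t 18.325
0.0008 0.0139 0.0469 2.0; 0.0013 0.0138 0.0469 2.0; 0.0018 0.0138 0.0469 2.0; 0.0023 0.0137 0.0469 2.0
```

>>> step_arm --steps "0.002 0.014 0.045 2; 0.002 0.0135 0.047 2; 0.001 0.0135 0.047 2; 0.0015 0.013 0.047 2; 0 0 0 0" --jaw 1

```text
time_s: 18.95
tcp_pos: [523.2, 201.6, 97.5]
eef_rot: [-0.002, 0.755, 0.656, -0.004]
force: [0.6, 0.3, 0.3]
opening: 85.1
grasp_force: 0.0
```

```bash
python3 go.py 525.5 203.5 6 82
```

```text
at [523.2 201.6  97.5] yaw 81.96 F [0.6 0.3 0.3] open 85.1 t 18.95
0.0011 0.0010 0.0458 -0.0; 0.0011 0.0010 0.0458 -0.0
```

>>> step_arm --steps "0 0.0005 0.03 0; 0 0 0.04 0; 0 0 0.02 0; 0 0 0 0"

```text
time_s: 19.45
tcp_pos: [525.6, 202.9, 12.9]
eef_rot: [-0.0, 0.754, 0.656, -0.0]
force: [-0.8, 0.2, 0.5]
opening: 85.5
grasp_force: 0.0
```

>>> step_arm --steps "0 0 0 0; 0 0 0 0; 0 0 0 0; 0 0 0 0" --jaw -1

```text
time_s: 19.95
tcp_pos: [527.3, 203.8, 15.3]
eef_rot: [0.001, 0.754, 0.656, 0.002]
force: [-0.5, 0.0, 7.1]
opening: 62.7
grasp_force: 67.2
```

```bash
python3 go.py 620 -11 250 94.5
```

```text
at [527.3 203.8  15.3] yaw 82.04 F [-0.5  0.   7.1] open 62.7 t 19.95
-0.0333 0.0203 -0.0391 -2.1; -0.0340 0.0190 -0.0391 -2.1; -0.0347 0.0178 -0.0391 -2.1; -0.0353 0.0165 -0.0391 -2.1; -0.0359 0.0152 -0.0391 -2.1
-0.0364 0.0139 -0.0391 -2.1
```

>>> step_arm --steps "0 0 -0.01 0; 0 0 -0.04 0; 0 0 -0.06 0; 0 0 -0.06 0; 0 0 -0.05 0"

```text
time_s: 20.58
tcp_pos: [525.3, 203.1, 235.7]
eef_rot: [0.001, 0.754, 0.656, 0.001]
force: [0.6, 0.1, -2.5]
opening: 63.0
grasp_force: 66.4
```

>>> step_arm --steps "0 0 -0.015 0; 0 0 0 0"

```text
time_s: 20.82
tcp_pos: [525.5, 203.2, 247.1]
eef_rot: [0.0, 0.754, 0.656, 0.0]
force: [0.0, -0.6, -2.2]
opening: 62.7
grasp_force: 66.6
```

```bash
python3 go.py 625.6 -83.7 240 94.5
```

```text
at [525.5 203.2 247.1] yaw 82.05 F [ 0.  -0.6 -2.2] open 62.7 t 20.825
-0.0451 0.0231 0.0012 -2.1; -0.0459 0.0215 0.0012 -2.1; -0.0466 0.0198 0.0012 -2.1; -0.0473 0.0181 0.0012 -2.1; -0.0479 0.0164 0.0012 -2.1
-0.0485 0.0146 0.0012 -2.1
```

>>> step_arm --steps "-0.03 0.0155 0.001 -1.4; -0.045 0.0215 0.001 -2; -0.0465 0.02 0.001 -2.1; -0.0475 0.018 0.001 -2.1; -0.048 0.0165 0.001 -2.1"

```text
time_s: 21.45
tcp_pos: [600.6, -21.6, 238.5]
eef_rot: [-0.002, 0.696, 0.718, -0.002]
force: [0.4, 0.4, -2.4]
opening: 62.8
grasp_force: 66.5
```

>>> step_arm --steps "-0.0445 0.014 0.001 -1.9; -0.0195 0.0065 0 -0.8; 0 0 0 0; 0 0 0 0"

```text
time_s: 21.95
tcp_pos: [623.7, -82.3, 239.2]
eef_rot: [-0.001, 0.679, 0.734, -0.001]
force: [0.4, -0.3, -2.4]
opening: 62.8
grasp_force: 66.4
```

```bash
python3 go.py 625.6 -83.7 204 94.5
```

```text
at [623.7 -82.3 239.2] yaw 94.46 F [ 0.4 -0.3 -2.4] open 62.8 t 21.95
-0.0015 0.0018 0.0352 -0.0
```

>>> step_arm --steps "-0.0015 0.002 0.02 0; 0 0 0.012 0; 0 0 0.003 0; 0 0 0 0"

```text
time_s: 22.45
tcp_pos: [626.4, -84.2, 206.4]
eef_rot: [0.0, 0.679, 0.734, 0.0]
force: [1.0, 0.0, -1.3]
opening: 63.1
grasp_force: 66.4
```

>>> step_arm --steps "0 0 0.001 0; 0 0 0 0"

```text
time_s: 22.7
tcp_pos: [626.6, -84.6, 205.6]
eef_rot: [0.0, 0.679, 0.734, 0.0]
force: [0.3, 0.0, -2.8]
opening: 62.7
grasp_force: 66.4
```

>>> step_arm --steps "0 0 0.001 0; 0 0 0 0"

```text
time_s: 22.95
tcp_pos: [626.4, -84.6, 204.0]
eef_rot: [-0.0, 0.679, 0.734, -0.0]
force: [0.4, -0.4, -2.4]
opening: 62.9
grasp_force: 66.4
```

>>> step_arm --steps "0 0 0.0015 0; 0 0 0 0"

```text
time_s: 23.2
tcp_pos: [626.3, -84.5, 202.3]
eef_rot: [-0.0, 0.679, 0.734, -0.0]
force: [0.8, -0.2, -2.3]
opening: 63.1
grasp_force: 66.4
```

>>> step_arm --steps "0 0 0.001 0; 0 0 0 0"

```text
time_s: 23.45
tcp_pos: [626.4, -84.5, 201.5]
eef_rot: [-0.0, 0.679, 0.734, -0.0]
force: [-0.2, 0.6, -0.8]
opening: 62.8
grasp_force: 66.4
```

>>> step_arm --steps "0 0 0.001 0; 0 0 0 0"

```text
time_s: 23.7
tcp_pos: [626.5, -84.6, 200.9]
eef_rot: [0.0, 0.679, 0.734, 0.0]
force: [-0.8, -0.4, -1.0]
opening: 63.0
grasp_force: 66.5
```

>>> step_arm --steps "0 0 0 0; 0 0 0 0; 0 0 0 0; 0 0 -0.03 0; 0 0 -0.045 0" --jaw 1

```text
time_s: 24.32
tcp_pos: [625.8, -84.4, 274.8]
eef_rot: [-0.002, 0.679, 0.734, -0.001]
force: [-0.1, -0.3, 0.9]
opening: 85.4
grasp_force: 0.0
```

```bash
python3 go.py 423 209 200 88.2
```

```text
at [625.8 -84.4 274.8] yaw 94.44 F [-0.1 -0.3  0.9] open 85.4 t 24.325
0.0440 -0.0256 0.0107 0.9; 0.0436 -0.0263 0.0107 0.9; 0.0432 -0.0270 0.0107 0.9; 0.0428 -0.0277 0.0107 0.9; 0.0424 -0.0283 0.0107 0.9
0.0419 -0.0290 0.0107 0.9; 0.0414 -0.0296 0.0107 0.9
```

>>> step_arm --steps "0.044 -0.0255 0 0.9; 0.0435 -0.0265 0 0.9; 0.043 -0.027 0 0.9; 0.043 -0.0275 0 0.9; 0.0425 -0.0285 0 0.9"

```text
time_s: 24.95
tcp_pos: [480.5, 126.3, 275.8]
eef_rot: [0.0, 0.708, 0.707, 0.0]
force: [-0.2, 0.2, 0.1]
opening: 85.4
grasp_force: 0.0
```

>>> step_arm --steps "0.042 -0.029 0.03 0.9; 0.0415 -0.0295 0.045 0.9; 0 0 0.05 0; 0 0 0 0; 0 0 0 0"

```text
time_s: 25.58
tcp_pos: [427.3, 205.7, 156.6]
eef_rot: [0.001, 0.719, 0.695, 0.001]
force: [0.5, -0.0, 0.5]
opening: 85.4
grasp_force: 0.0
```

```bash
python3 go.py 423 209 9 88.2
```

```text
at [427.3 205.7 156.6] yaw 88.10 F [ 0.5 -0.   0.5] open 85.4 t 25.575
0.0010 -0.0015 0.0492 -0.0; 0.0010 -0.0015 0.0492 -0.0; 0.0010 -0.0015 0.0492 -0.0
```

>>> step_arm --steps "0.003 -0.0045 0.05 0; 0 0 0.055 0; 0 0 0.042 0; 0 0 0 0; 0 0 0 0"

```text
time_s: 26.2
tcp_pos: [424.2, 209.5, 10.5]
eef_rot: [0.001, 0.719, 0.695, 0.002]
force: [0.5, 0.4, 0.7]
opening: 85.1
grasp_force: 0.0
```

>>> step_arm --steps "0 0 0 0; 0 0 0 0; 0 0 0 0; 0 0 0 0" --jaw -1

```text
time_s: 26.7
tcp_pos: [423.6, 209.6, 10.0]
eef_rot: [0.001, 0.719, 0.695, 0.002]
force: [-0.8, 0.1, 8.5]
opening: 62.9
grasp_force: 66.6
```

>>> step_arm --steps "0 0 -0.01 0; 0 0 -0.04 0; 0 0 -0.06 0; 0 0 -0.06 0; 0 0 -0.05 0"

```text
time_s: 27.32
tcp_pos: [421.6, 208.8, 230.7]
eef_rot: [0.001, 0.718, 0.696, 0.001]
force: [0.6, 0.3, -2.2]
opening: 63.2
grasp_force: 66.4
```

>>> step_arm --steps "0 0 -0.015 0; 0 0 0 0"

```text
time_s: 27.58
tcp_pos: [421.8, 208.9, 242.4]
eef_rot: [0.0, 0.718, 0.696, 0.0]
force: [-0.1, 0.7, -1.8]
opening: 63.2
grasp_force: 66.6
```

```bash
python3 go.py 619.9 -10.9 240 94.5
```

```text
at [421.8 208.9 242.4] yaw 88.14 F [-0.1  0.7 -1.8] open 63.2 t 27.575
-0.0426 0.0410 0.0005 -1.3; -0.0435 0.0401 0.0005 -1.3; -0.0444 0.0391 0.0005 -1.3; -0.0453 0.0381 0.0005 -1.3; -0.0461 0.0371 0.0005 -1.3
```

>>> step_arm --steps "-0.028 0.027 0 -0.9; -0.0425 0.0405 0 -1.2; -0.0435 0.0395 0 -1.3; -0.0445 0.0385 0 -1.3; -0.0425 0.0345 0 -1.2"

```text
time_s: 28.2
tcp_pos: [603.7, 7.7, 238.7]
eef_rot: [-0.002, 0.682, 0.732, -0.002]
force: [0.9, 0.1, -2.2]
opening: 63.1
grasp_force: 66.6
```

>>> step_arm --steps "-0.0205 0.0155 0 -0.5; 0 0 0 0; 0 0 0 0; 0 0 0 0"

```text
time_s: 28.7
tcp_pos: [619.9, -9.0, 242.0]
eef_rot: [-0.0, 0.678, 0.735, -0.0]
force: [-0.4, 0.4, -1.9]
opening: 63.0
grasp_force: 66.6
```

```bash
python3 go.py 619.9 -10.9 198 94.5
```

```text
at [619.9  -9.  242. ] yaw 94.61 F [-0.4  0.4 -1.9] open 63.0 t 28.7
-0.0019 -0.0001 0.0440 0.1
```

>>> step_arm --steps "-0.002 0 0.02 0; 0 0 0.015 0; 0 0 0.007 0; 0 0 0.0015 0; 0 0 0 0"

```text
time_s: 29.32
tcp_pos: [620.8, -12.0, 199.3]
eef_rot: [0.0, 0.679, 0.735, 0.0]
force: [0.3, 0.0, -1.9]
opening: 63.5
grasp_force: 66.6
```

>>> step_arm --steps "0 0 0.001 0; 0 0 0 0"

```text
time_s: 29.58
tcp_pos: [620.7, -12.1, 198.0]
eef_rot: [0.0, 0.679, 0.735, 0.0]
force: [0.1, -0.2, -2.2]
opening: 63.2
grasp_force: 66.6
```

>>> step_arm --steps "0 0 0.001 0; 0 0 0 0"

```text
time_s: 29.82
tcp_pos: [620.6, -12.0, 196.6]
eef_rot: [-0.0, 0.679, 0.735, -0.0]
force: [0.3, 0.0, -2.2]
opening: 63.0
grasp_force: 66.6
```

```bash
python3 go.py 619.9 -10.9 196 94.5
```

```text
at [620.6 -12.  196.6] yaw 94.54 F [ 0.3  0.  -2.2] open 63.0 t 29.825
0.0012 -0.0006 0.0006 0.0
```

>>> step_arm --steps "0 0 0.0005 0; 0 0 0.0005 0; 0 0 0 0"

```text
time_s: 30.2
tcp_pos: [620.6, -12.1, 195.7]
eef_rot: [0.0, 0.679, 0.735, -0.0]
force: [-0.5, 0.2, -1.7]
opening: 62.6
grasp_force: 66.8
```

>>> step_arm --steps "0 0 0.001 0; 0 0 0 0"

```text
time_s: 30.45
tcp_pos: [620.6, -12.1, 195.6]
eef_rot: [0.0, 0.679, 0.735, 0.0]
force: [-3.5, -0.4, 4.1]
opening: 62.9
grasp_force: 67.1
```

Touched down; release and go for the third loaf.

>>> step_arm --steps "0 0 -0.0005 0; 0 0 0 0; 0 0 0 0; 0 0 -0.03 0; 0 0 -0.05 0" --jaw 1

```text
time_s: 31.08
tcp_pos: [619.8, -12.0, 273.8]
eef_rot: [-0.002, 0.679, 0.735, -0.001]
force: [0.5, -0.3, 1.1]
opening: 85.3
grasp_force: 0.0
```

```bash
python3 go.py 423 318.5 270 91
```

```text
at [619.8 -12.  273.8] yaw 94.54 F [ 0.5 -0.3  1.1] open 85.3 t 31.075
0.0493 -0.0243 0.0005 0.5; 0.0491 -0.0247 0.0005 0.5; 0.0489 -0.0252 0.0005 0.5; 0.0486 -0.0256 0.0005 0.5; 0.0484 -0.0260 0.0005 0.5
0.0482 -0.0264 0.0005 0.5; 0.0479 -0.0269 0.0005 0.5
```

>>> step_arm --steps "0.0495 -0.0245 0 0.5; 0.049 -0.0245 0 0.5; 0.049 -0.025 0 0.5; 0.0485 -0.0255 0 0.5; 0.0485 -0.026 0 0.5"

```text
time_s: 31.7
tcp_pos: [479.1, 225.6, 275.2]
eef_rot: [0.0, 0.695, 0.719, 0.0]
force: [-0.0, 1.3, -0.3]
opening: 85.2
grasp_force: 0.0
```

>>> step_arm --steps "0.048 -0.0265 0.03 0.5; 0.048 -0.027 0.045 0.5; 0 0 0.05 0; 0 0 0 0; 0 0 0 0"

```text
time_s: 32.33
tcp_pos: [428.2, 312.9, 158.0]
eef_rot: [0.0, 0.701, 0.713, 0.001]
force: [-0.4, -0.3, 1.6]
opening: 85.7
grasp_force: 0.0
```

```bash
python3 go.py 423 318.5 10 91
```

```text
at [428.2 312.9 158. ] yaw 91.00 F [-0.4 -0.3  1.6] open 85.7 t 32.325
0.0019 -0.0017 0.0493 0.0; 0.0019 -0.0017 0.0493 0.0; 0.0019 -0.0017 0.0493 0.0
```

>>> step_arm --steps "0.005 -0.0045 0.05 0; 0 0 0.055 0; 0 0 0.042 0; 0 0 0 0; 0 0 0 0"

```text
time_s: 32.95
tcp_pos: [424.9, 318.8, 12.3]
eef_rot: [0.001, 0.701, 0.713, 0.003]
force: [0.8, -0.9, 0.9]
opening: 85.7
grasp_force: 0.0
```

>>> step_arm --steps "0 0 0 0; 0 0 0 0; 0 0 0 0; 0 0 0 0" --jaw -1

```text
time_s: 33.45
tcp_pos: [424.2, 318.8, 11.6]
eef_rot: [0.001, 0.701, 0.713, 0.002]
force: [-1.0, -0.2, 8.1]
opening: 63.0
grasp_force: 67.6
```

>>> step_arm --steps "0 0 -0.01 0; 0 0 -0.04 0; 0 0 -0.06 0; 0 0 -0.06 0; 0 0 -0.05 0"

```text
time_s: 34.08
tcp_pos: [422.5, 317.7, 232.3]
eef_rot: [0.0, 0.701, 0.713, 0.001]
force: [1.1, 0.4, -2.3]
opening: 62.7
grasp_force: 66.6
```

>>> step_arm --steps "0 0 -0.015 0; 0 0 0 0"

```text
time_s: 34.33
tcp_pos: [422.6, 317.8, 243.7]
eef_rot: [0.0, 0.701, 0.713, 0.0]
force: [0.6, -0.1, -2.7]
opening: 62.9
grasp_force: 66.8
```

```bash
python3 go.py 614.7 61.5 245 94.5
```

```text
at [422.6 317.8 243.7] yaw 91.04 F [ 0.6 -0.1 -2.7] open 62.9 t 34.325
-0.0433 0.0312 -0.0002 -0.6; -0.0436 0.0308 -0.0002 -0.6; -0.0439 0.0304 -0.0002 -0.6; -0.0442 0.0299 -0.0002 -0.6; -0.0445 0.0295 -0.0002 -0.6
-0.0448 0.0290 -0.0002 -0.6
```

>>> step_arm --steps "-0.028 0.02 0 -0.4; -0.0435 0.031 0 -0.6; -0.044 0.0305 0 -0.6; -0.044 0.03 0 -0.6; -0.0445 0.0295 0 -0.6"

```text
time_s: 34.95
tcp_pos: [571.1, 117.6, 240.2]
eef_rot: [-0.002, 0.683, 0.731, -0.002]
force: [0.0, 1.2, -0.9]
opening: 63.0
grasp_force: 66.6
```

>>> step_arm --steps "-0.04 0.0265 0 -0.5; -0.0185 0.012 0 -0.2; 0 0 0 0; 0 0 0 0; 0 0 0 0"

```text
time_s: 35.58
tcp_pos: [613.1, 64.5, 243.2]
eef_rot: [-0.0, 0.678, 0.735, -0.0]
force: [0.3, 0.4, -1.4]
opening: 62.8
grasp_force: 66.7
```

```bash
python3 go.py 614.7 61.5 198 94.5
```

```text
at [613.1  64.5 243.2] yaw 94.61 F [ 0.3  0.4 -1.4] open 62.8 t 35.575
-0.0031 0.0013 0.0452 0.1
```

>>> step_arm --steps "-0.0025 0.001 0.02 0; 0 0 0.015 0; 0 0 0.007 0; 0 0 0.0015 0; 0 0 0 0"

```text
time_s: 36.2
tcp_pos: [615.0, 61.2, 200.8]
eef_rot: [0.0, 0.679, 0.735, 0.0]
force: [0.8, -0.1, -1.6]
opening: 63.0
grasp_force: 66.7
```

>>> step_arm --steps "0 0 0.001 0; 0 0 0.0005 0; 0 0 0 0"

```text
time_s: 36.58
tcp_pos: [614.9, 61.1, 198.7]
eef_rot: [0.0, 0.679, 0.735, 0.0]
force: [-0.1, 0.3, -1.6]
opening: 62.8
grasp_force: 66.7
```

>>> step_arm --steps "0 0 0.001 0; 0 0 0 0"

```text
time_s: 36.83
tcp_pos: [614.8, 61.1, 197.5]
eef_rot: [-0.0, 0.679, 0.735, -0.0]
force: [-0.5, 0.2, -2.4]
opening: 62.9
grasp_force: 66.7
```

```bash
python3 go.py 614.7 61.5 197.6 94.5
```

```text
at [614.8  61.1 197.5] yaw 94.54 F [-0.5  0.2 -2.4] open 62.9 t 36.825
0.0004 -0.0001 -0.0001 0.0
```

>>> step_arm --steps "0 0 0.0008 0; 0 0 0 0"

```text
time_s: 37.08
tcp_pos: [614.9, 61.1, 197.2]
eef_rot: [0.0, 0.679, 0.735, 0.0]
force: [-0.8, -0.3, -0.2]
opening: 62.9
grasp_force: 67.0
```

>>> step_arm --steps "0 0 0.0007 0; 0 0 0 0"

```text
time_s: 37.33
tcp_pos: [614.9, 61.0, 197.1]
eef_rot: [0.0, 0.679, 0.735, 0.0]
force: [-3.9, 0.1, 4.6]
opening: 62.9
grasp_force: 67.5
```

>>> step_arm --steps "0 0 0 0; 0 0 0 0; 0 0 0 0; 0 0 -0.03 0; 0 0 -0.05 0" --jaw 1

```text
time_s: 37.95
tcp_pos: [614.1, 61.1, 274.7]
eef_rot: [-0.002, 0.679, 0.735, -0.002]
force: [0.6, -0.4, 0.6]
opening: 85.5
grasp_force: 0.0
```

```bash
python3 go.py 520 -40 330 94.5
```

```text
at [614.1  61.1 274.7] yaw 94.54 F [ 0.6 -0.4  0.6] open 85.5 t 37.95
-0.0311 -0.0339 -0.0184 0.0; -0.0311 -0.0339 -0.0184 0.0; -0.0311 -0.0339 -0.0184 0.0
```

>>> step_arm --steps "0 0 -0.03 0; -0.02 -0.05 -0.02 0; -0.02 -0.06 0 0; 0 -0.06 0 0; 0 0 0 0"

```text
time_s: 38.58
tcp_pos: [446.4, 7.8, 327.2]
eef_rot: [0.001, 0.679, 0.734, 0.001]
force: [0.9, -1.1, 0.5]
opening: 85.3
grasp_force: 0.0
```

>>> step_arm --steps "-0.06 0 0 0; -0.06 0 0 0; -0.06 0 0 0; -0.06 0 0 0; -0.06 0 0 0"

```text
time_s: 39.2
tcp_pos: [473.8, -293.4, 325.7]
eef_rot: [0.0, 0.678, 0.735, 0.0]
force: [0.5, 0.9, -0.4]
opening: 85.6
grasp_force: 0.0
```

```bash
python3 - <<'E'
from h import *
from station import arm
import cv2
np.set_printoptions(precision=1,suppress=True)
t=arm.get_image("top"); s=arm.get_image("scene"); cv2.imwrite("pics/t9.png",t)
print(arm.state()['tcp_pos'],arm.state()['time_s'])
h=cv2.cvtColor(t,cv2.COLOR_BGR2HSV); m=cv2.inRange(h,(5,170,150),(22,255,255)); m[:90]=0; m[220:]=0; m[:,:275]=0; m[:,400:]=0
m=cv2.morphologyEx(m,cv2.MORPH_CLOSE,np.ones((3,3)))
for k in cv2.findContours(m,0,1)[0]:
    if cv2.contourArea(k)>60: print(cv2.minAreaRect(k),cv2.contourArea(k))
S=[696.85-.4,-5,.078]
print(proj(TOP,W([625.6+.9,-84.6,0],[0,0,268])),proj(TOP,[(620.6,-12.1,268),(614.9,61,268)]))
# shelf: bright oak back stop top-edge (z=242) expected corners
o=[688.6-63*.997,-4.7-63*.078-.8,.078]
print("stop exp",proj(TOP,W(o,[(68,112.5,242),(68,-112.5,242),(-70,117.5,208),(-70,-117.5,208)])))
g=cv2.inRange(h,(10,40,140),(28,160,255)); g[:90]=0;g[240:]=0;g[:,:250]=0;g[:,:]=g; g[:,400:]=0
for k in cv2.findContours(g,0,1)[0]:
    if cv2.contourArea(k)>60: print("oak",cv2.minAreaRect(k),cv2.boundingRect(k),cv2.contourArea(k))
E
```

```text
[ 473.  -296.1  322.9] 39.3
((298.38397216796875, 140.7955780029297), (24.755210876464844, 27.067798614501953), 86.98721313476562) 592.5
((330.5, 139.0), (24.0, 27.0), 90.0) 594.5
((361.5, 137.0), (24.0, 27.0), 90.0) 610.5
[[361.3 135.3]] [[329.8 137.2]
 [297.9 138.9]]
stop exp [[280.1 114.3]
 [373.8 109.3]
 [281.6 173.8]
 [378.9 168.4]]
oak ((261.0, 209.0), (60.0, 22.0), 90.0) (250, 179, 23, 61) 710.0
oak ((328.72015380859375, 147.15109252929688), (52.43348693847656, 100.79689025878906), 86.88916015625) (279, 120, 102, 57) 2916.0
oak ((327.47882080078125, 114.07606506347656), (6.491889953613281, 93.23353576660156), 87.1375961303711) (281, 109, 94, 11) 463.0
```

```bash
python3 -c "
from station import arm
print(arm.job_done())"
```

```text
the job is handed in; nothing more can be done
None
```

The job is handed in, but no verdict came back: the shelf hangs fully home in the top slots and the three rye loaves stand in one row along its middle, with about 10 mm gaps. Contact heights and a final top-camera check agreed. I moved none of the bystanders on purpose and felt no stray contact, but I did not re-measure them at the end.

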